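# Set out cleaned objectives in order on the service rail

## Task

The four cleaned microscope objectives are ready to go back on the nosepiece: stand them on the cork pads of the rail in order of length, one upright in the middle of each pad with its lens up, the shortest on the pad at the nosepiece's end of the rail and the longest at the far end. They are precision optics, so set them down gently and do not drop them or knock them over, and leave the nosepiece and the eyepiece where they are.

Things in the scene. Friction and masses are not known exactly. Their poses are not given: they have to be found in the camera images.
- objective_red: Objective with a red colour band, the shortest: 32 mm tall, steel barrel 26 mm across from 6 to 25 mm above its origin (8 mm band at the barrel's top), narrower front with a dark lens above, standing lens up on a black cap 27 mm across, 6 mm high. Origin: centre of the cap's underside, z up. Loose, 0.05 to 0.17 kg; grip the barrel from above at any yaw.
- objective_yellow: Objective with a yellow colour band, the second shortest: 40 mm tall, steel barrel 26 mm across from 6 to 29 mm above its origin (8 mm band at the barrel's top), narrower front with a dark lens above, standing lens up on a black cap 27 mm across, 6 mm high. Origin: centre of the cap's underside, z up. Loose, 0.05 to 0.17 kg; grip the barrel from above at any yaw.
- objective_green: Objective with a green colour band, the second longest: 48 mm tall, steel barrel 26 mm across from 6 to 33 mm above its origin (8 mm band at the barrel's top), narrower front with a dark lens above, standing lens up on a black cap 27 mm across, 6 mm high. Origin: centre of the cap's underside, z up. Loose, 0.05 to 0.17 kg; grip the barrel from above at any yaw.
- objective_blue: Objective with a blue colour band, the longest: 56 mm tall, steel barrel 26 mm across from 6 to 38 mm above its origin (8 mm band at the barrel's top), narrower front with a dark lens above, standing lens up on a black cap 27 mm across, 6 mm high. Origin: centre of the cap's underside, z up. Loose, 0.05 to 0.17 kg; grip the barrel from above at any yaw.
- seat_a: First from the robot's left (+y) of four fixed black carriers on a crosswise aluminium rail (40 by 340 mm, 12 mm high): block 44 mm along the rail (its y) by 54 mm across (its x), thumbscrew to 44 mm on +x, round cork pad 41 mm across on top. Pads 60 to 100 mm apart. Origin: centre of the block's underside, 12 mm above the table; block top 10 mm, cork top 13 mm above the origin.
- seat_b: Second from the robot's left (+y) of four fixed black carriers on a crosswise aluminium rail (40 by 340 mm, 12 mm high): block 44 mm along the rail (its y) by 54 mm across (its x), thumbscrew to 44 mm on +x, round cork pad 41 mm across on top. Pads 60 to 100 mm apart. Origin: centre of the block's underside, 12 mm above the table; block top 10 mm, cork top 13 mm above the origin.
- seat_c: Third from the robot's left (+y) of four fixed black carriers on a crosswise aluminium rail (40 by 340 mm, 12 mm high): block 44 mm along the rail (its y) by 54 mm across (its x), thumbscrew to 44 mm on +x, round cork pad 41 mm across on top. Pads 60 to 100 mm apart. Origin: centre of the block's underside, 12 mm above the table; block top 10 mm, cork top 13 mm above the origin.
- seat_d: Fourth from the robot's left (+y) of four fixed black carriers on a crosswise aluminium rail (40 by 340 mm, 12 mm high): block 44 mm along the rail (its y) by 54 mm across (its x), thumbscrew to 44 mm on +x, round cork pad 41 mm across on top. Pads 60 to 100 mm apart. Origin: centre of the block's underside, 12 mm above the table; block top 10 mm, cork top 13 mm above the origin.
- nosepiece: Objective nosepiece off the microscope: round black and grey turret, 86 mm across, 42 mm tall, four dark ports on top, lying beyond the left or the right end of the rail; the row begins at that end. Origin: centre of its underside. Loose, 0.55 kg; leave alone.
- eyepiece: Microscope eyepiece standing among the objectives: black head 36 mm across and 22 mm high below, plain bright tube 23 mm across above, 50 mm tall, no colour band. Origin: centre of its underside. Loose, 0.08 kg; leave alone.

How it is judged (in metres and radians):
At the end, for the whole second after the job is handed in: The four objectives stand upright (within 0.1 rad), released and at rest on the cork pads, each within 10 mm of its pad's centre, in order of length red, yellow, green, blue from the end of the rail where the nosepiece lies; nosepiece and eyepiece within 20 mm of where they were (height (world z) of objective_red between 0.022 and 0.028 m and angle between each of objective_red, objective_yellow, objective_green, objective_blue's own z axis and vertical below 0.1 rad and linear speed of each of objective_red, objective_yellow, objective_green, objective_blue below 0.01 m/s and angular speed of each of objective_red, objective_yellow, objective_green, objective_blue below 0.2 rad/s and contact force between the fingers and objective_red below 0.05 N and height (world z) of objective_yellow between 0.022 and 0.028 m and contact force between the fingers and objective_yellow below 0.05 N and height (world z) of objective_green between 0.022 and 0.028 m and contact force between the fingers and objective_green below 0.05 N and height (world z) of objective_blue between 0.022 and 0.028 m and contact force between the fingers and objective_blue below 0.05 N and distance of each of nosepiece, eyepiece from where it was at the start of the episode below 0.02 m and ((world y of nosepiece above 0 m and horizontal distance between objective_red and seat_a below 0.01 m and horizontal distance between objective_yellow and seat_b below 0.01 m and horizontal distance between objective_green and seat_c below 0.01 m and horizontal distance between objective_blue and seat_d below 0.01 m) or (world y of nosepiece below 0 m and horizontal distance between objective_red and seat_d below 0.01 m and horizontal distance between objective_yellow and seat_c below 0.01 m and horizontal distance between objective_green and seat_b below 0.01 m and horizontal distance between objective_blue and seat_a below 0.01 m))); the robot touches nothing.
It fails at once if the nosepiece or the eyepiece is pushed more than 20 mm from its place (distance of any of nosepiece, eyepiece from where it was at the start of the episode above 0.02 m).
It fails at once if an objective is dropped or knocked over (moves faster than 0.5 m/s, or lies tilted more than 0.8 rad, with no finger on it) ((contact force between the fingers and objective_red below 0.02 N and (linear speed of objective_red above 0.5 m/s or angle between objective_red's own z axis and vertical above 0.8 rad)) or (contact force between the fingers and objective_yellow below 0.02 N and (linear speed of objective_yellow above 0.5 m/s or angle between objective_yellow's own z axis and vertical above 0.8 rad)) or (contact force between the fingers and objective_green below 0.02 N and (linear speed of objective_green above 0.5 m/s or angle between objective_green's own z axis and vertical above 0.8 rad)) or (contact force between the fingers and objective_blue below 0.02 N and (linear speed of objective_blue above 0.5 m/s or angle between objective_blue's own z axis and vertical above 0.8 rad))).
It also fails if it takes over 96 s, if anything falls off the work surface, if the arm or the gripper's body presses on something with over 40 N, if the wrist force passes 120 N, or if a joint passes its speed limit or range.

## Robot

A 6-joint arm with a two-finger parallel gripper is mounted at the origin on the work surface. World frame = base frame: x ahead of the robot, y to its left, z up, the work surface at z = 0. Lengths are in mm, angles in rad, forces in N, time in s.
With the tool pointing down it reaches from about 275 to 750 mm from the base axis. Payload 10.2 kg.
Tool frame: the origin (TCP) lies at the very end of the fingers, on their centre line; the grasp point (between the pads) lies 19 mm behind it (ctrl.grip_depth is the distance from the TCP to the grasp point, in mm); z points along the fingers, x is the direction in which the jaws open and shut, and the axes are right-handed (so a half turn about z gives the same grasp; the last joint's range is limited). The gripper opens to 85 mm and grips with 20 to 120 N. Pads are 22 mm wide; open, the fingers measure 114 mm over their backs; the gripper's body (76 mm by 85 mm) begins 54 mm behind the grasp point. The pads swing forward as they close: fully open they stand 13 mm farther back than shut.
Start: joints at [-1.36, 0.313, 1.498, -0, 1.331, -0.223], TCP at [220.657, -476.383, 196.294] pointing down, gripper open.
Joint ranges: [-2.94, 2.94], [-0.97, 2.17], [0.19, 2.56], [-1.23, 4.37], [0.02, 3.11], [-2.88, 2.88]. Speed limits (rad/s): [2.39, 2.39, 3.01, 3.14, 3.14, 3.14].

## Interface

Orientations are given as a unit quaternion [w, x, y, z].
In Python, from rig import ctrl gives the robot as it stands.
- The arm moves only by the tool play_rows, never from a script. Its argument "motion" is a list of rows, each a list of 2 entries, a list of its own where there are three numbers: the shift along the tool's x, y, z in mm, then the turn, a rotation vector about the tool's x, y, z in degrees. A call has 1 to 20 rows; each row shifts and turns the commanded pose from where the row before left it, along the tool's axes as they then stand; what a row does not reach is not made up. A row lasts 1/12 s, in which the tool goes at most 41.7 mm and 7.16 degrees, less where a joint would pass 70% of its speed; a pose out of reach is approached as far as the arm can. A call with a gripper value outside its range is refused whole. "fingers" is the finger opening in mm, from 0 to 85.4, set as the call begins (left out, the last holds). The fingers move at their own pace and stop on an object; "squeeze" is the grip in N (left out, the last holds). Time passes only in rows, so rows that do not move let the fingers close. It gives the time, the measured TCP pose, the force and the opening at its end, in the units of the state.
- ctrl.sense(): the state, without advancing time (a new reading comes with each control period).
- ctrl.capture(name): name is "side" or "top" or "wrist"; returns the picture (420x560x3 uint8, red, green, blue); there is no depth.
- ctrl.get_calibration(name): a dict with "K" (3x3 intrinsics, pixels), "R" (3x3) and "t" (3): a world point X has camera coordinates R X + t; the wrist camera has in their place "tool_from_camera" (4x4, takes a point from camera to tool coordinates, whose origin is the TCP and whose axes are the tool frame's). Camera axes: x right, y down, z forward; pixel columns grow to the right and rows downward; lengths in mm; the calibration is good to about 2 mm. The wrist camera is an equidistant fisheye: a pixel r from the principal point sees the ray r / f radians off the axis. A picture is of the moment at which its call begins: read the wrist's pose just before it. get_calibration takes no time and is no camera call.
- ctrl.finish_job(): hands the job in, once; it reports no verdict.
Trained networks look in the newest picture that a camera, given by its name, has taken for a name from the list of things; names that differ only in an ending like _2 or _b are one class to them, and where a whole thing is asked for, a point or a joint stands for the part that bears it (a point fixed in the world has none). Each returns a list of dicts, best first, with "p" (0 to 1); they miss things now and then, are a little off and sometimes report something else, mostly with a low value. They report only what shows in the picture. A call takes as long as a camera call.
- ctrl.spot_in(camera, name): "position" ([column, row] as shares, 0 to 1, of the picture: columns of its width, rows of its height, amid what is visible of it).
The state is a dict: "time_s": time; "joints": joint angles; "dq": joint speeds; "tau": joint torques, N m; "eef_pos": TCP position; "ee_rot": TCP orientation; "force": force on the tool from outside, world axes, zero at the start; "wrist_torque": the same for the moment, N m; "grip_width": opening from 0.0 (shut) to 1.0 (fully open).
Only numpy, scipy, OpenCV 4.12 (cv2) and the standard library are available. Lean on these libraries where they do the work, as an engineer would, in place of code of your own. Each camera call takes 0.05 s, during which the arm holds its last target. There are 200 camera calls.

## Working session

There is one attempt and no reset: what is moved stays moved. The work goes in short steps, Python scripts to look and compute and a tool call to move; the robot and the scene stay as the last step left them, time stands still between calls to the robot, and variables do not carry over. Pictures are saved under pics/ and viewed, about 12 in all and at most 16, crops included, and the job is handed in when it is done.

Besides the shell and the picture viewer there is one more tool, called after "Call:" as name(argument=value, ...), one argument or row to a line, values as JSON. play_rows: Moves the arm, as the interface text tells. Its arguments: {"type":"object","properties":{"motion":{"type":"array"},"fingers":{"type":"number"},"squeeze":{"type":"number"}},"required":["motion"]}

```bash
mkdir -p pics; ls; python3 - <<'E'
from rig import ctrl
import cv2,numpy as np
np.set_printoptions(precision=3,suppress=True)
for c in("top","side"):
    im=ctrl.capture(c);cv2.imwrite(f"pics/{c}0.png",im[:,:,::-1])
    for n in ["objective_red","objective_yellow","objective_green","objective_blue","seat_a","nosepiece","eyepiece"]:
        print(c,n,[(np.round(np.array(d["position"])*[560,420],1).tolist(),round(d["p"],2)) for d in ctrl.spot_in(c,n)][:6])
    k=ctrl.get_calibration(c);print(k)
print(ctrl.get_calibration("wrist"));print(ctrl.sense())
E
```

```text
pics
top objective_red [([137.4, 277.7], 0.48)]
top objective_yellow [([194.8, 265.3], 0.68)]
top objective_green [([398.3, 264.3], 0.7)]
top objective_blue []
top seat_a [([342.6, 196.2], 0.82), ([273.8, 182.6], 0.79), ([235.6, 170.2], 0.78), ([308.8, 188.5], 0.66)]
top nosepiece [([98.0, 208.2], 0.93)]
top eyepiece [([244.2, 261.5], 0.66)]
{'K': array([[413.312,   0.   , 276.814],
       [  0.   , 413.312, 206.138],
       [  0.   ,   0.   ,   1.   ]]), 'R': array([[-0.028, -1.   , -0.006],
       [-0.984,  0.028, -0.177],
       [ 0.177,  0.001, -0.984]]), 't': array([ -5.753, 566.76 , 811.457])}
side objective_red []
side objective_yellow [([295.1, 266.6], 0.68)]
side objective_green [([356.0, 158.1], 0.73)]
side objective_blue [([331.5, 208.0], 0.56)]
side seat_a [([232.7, 212.5], 0.77), ([258.5, 196.4], 0.65), ([275.7, 187.3], 0.53)]
side nosepiece [([185.9, 316.5], 0.55)]
side eyepiece [([278.1, 310.6], 0.71), ([304.5, 229.9], 0.51), ([354.6, 161.9], 0.28)]
{'K': array([[432.677,   0.   , 283.281],
       [  0.   , 432.677, 208.754],
       [  0.   ,   0.   ,   1.   ]]), 'R': 
[... 217 characters left out ...]
],
       [  0.   ,   0.   ,   1.   ]]), 'tool_from_camera': array([[   1.   ,   -0.001,   -0.   ,   -0.714],
       [   0.001,    0.964,    0.266,  -67.403],
       [  -0.   ,   -0.266,    0.964, -176.705],
       [   0.   ,    0.   ,    0.   ,    1.   ]])}
{'time_s': 0.8, 'joints': array([-1.36 ,  0.313,  1.498,  0.   ,  1.331, -0.223]), 'dq': array([-0.   ,  0.001, -0.001,  0.   ,  0.   , -0.   ]), 'tau': array([ -0.002, -41.214, -25.989,  -0.   ,   0.   ,  -0.   ]), 'eef_pos': array([ 220.667, -476.363,  196.288]), 'ee_rot': array([-0.   ,  0.843, -0.538, -0.   ]), 'force': array([-0.827,  0.326,  0.826]), 'wrist_torque': array([ 0.035,  0.028, -0.043]), 'grip_width': 0.9992907287749664}
```

```bash
cat > h.py <<'E'
import numpy as np,cv2
from rig import ctrl
np.set_printoptions(precision=1,suppress=True)
def ray(cam,uv,z):
    k=ctrl.get_calibration(cam);K,R,t=map(np.array,(k["K"],k["R"],k["t"]))
    c=-R.T@t;d=R.T@np.linalg.inv(K)@np.array([uv[0],uv[1],1.]);return c+d*(z-c[2])/d[2]
E
python3 - <<'E'
import cv2
a=cv2.imread("pics/top0.png")[130:330,60:460];cv2.imwrite("pics/top0z.png",cv2.resize(a,None,fx=2,fy=2,interpolation=2))
a=cv2.imread("pics/side0.png")[120:370,130:430];cv2.imwrite("pics/side0z.png",cv2.resize(a,None,fx=2,fy=2,interpolation=2))
from h import *
for n,uv,z in [("red",(137.4,277.7),20),("yel",(194.8,265.3),25),("grn",(398.3,264.3),28),("eye",(244.2,261.5),30),("nose",(98,208),30),("s",(342.6,196.2),23),("s",(308.8,188.5),23),("s",(273.8,182.6),23),("s",(235.6,170.2),23)]: print(n,ray("top",uv,z))
for n,uv,z in [("yel",(295.1,266.6),25),("grn",(356,158.1),28),("blu",(331.5,208),30),("eye",(278,310.6),30),("eye2",(304.5,229.9),30)]: print(n,ray("side",uv,z))
E
```

```text
red [427.7 275.   20. ]
yel [449.9 153.6  25. ]
grn [ 440.  -271.5   28. ]
eye [454.7  49.5  30. ]
nose [577.  360.8  30. ]
s [ 589.  -164.5   23. ]
s [608.2 -92.2  23. ]
s [623.5 -16.7  23. ]
s [653.8  66.2  23. ]
yel [440.3 165.   25. ]
grn [ 441.3 -273.4   28. ]
blu [431.7 -39.6  30. ]
eye [424.7 284.4  30. ]
eye2 [462.6  57.5  30. ]
```

View pics/top0z.png

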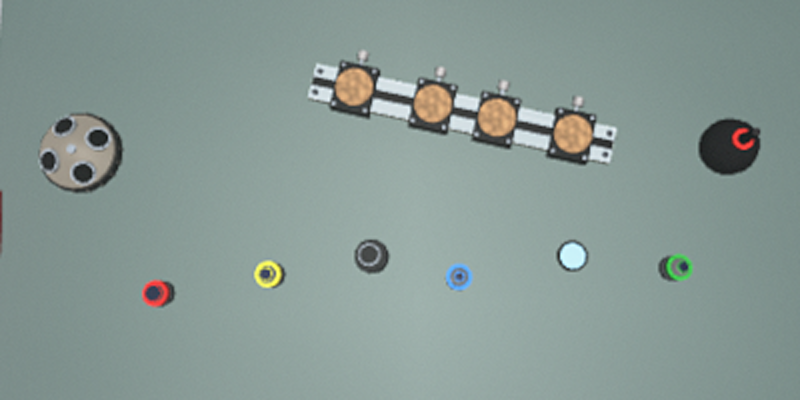

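View pics/side0z.png

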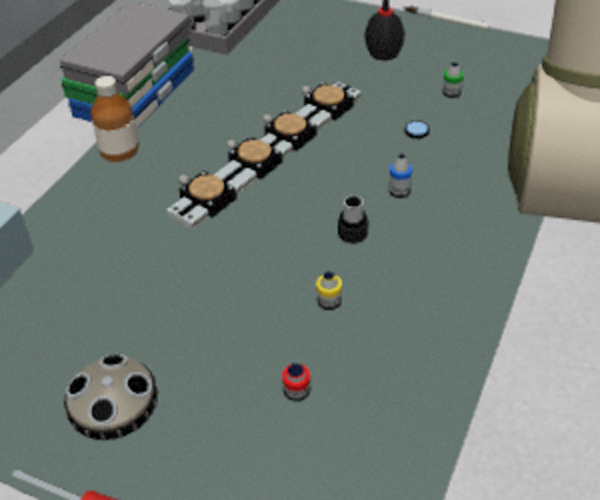

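The top view (2x crop) shows the red, yellow and green rings at crop (155,293), (267,273) and (679,267), and the blue ring at (458,277). The eyepiece is at (371,255). A flat blue disc at (573,256) isn't on the task list. The four corks run from (354,87) to (572,133). The nosepiece is at the left (+y), so red goes to a, yellow to b, green to c and blue to d. The side view agrees. Next I'll refine by segmentation.

```bash
python3 - <<'E'
from h import *
def blobs(cam,lo,hi,amin):
    h=cv2.cvtColor(cv2.imread(f"pics/{cam}0.png"),cv2.COLOR_BGR2HSV)
    m=cv2.inRange(h,lo,hi);m=cv2.morphologyEx(m,cv2.MORPH_CLOSE,np.ones((3,3)))
    n,_,s,c=cv2.connectedComponentsWithStats(m)
    return [(c[i],s[i]) for i in range(1,n) if s[i,4]>=amin]
for cam in("top","side"):
    # cork z=25; band centre heights
    for n,lo,hi,z in [("cork",(8,70,90),(20,255,255),25),("red",(0,150,90),(4,255,255),22),("yel",(22,130,90),(34,255,255),26),("grn",(50,130,60),(75,255,255),30),("blu",(100,110,90),(120,255,255),35)]:
        for c,s in blobs(cam,lo,hi,20 if n!="cork" else 150):
            ctr=np.array([s[0]+(s[2]-1)/2,s[1]+(s[3]-1)/2])
            p=ray(cam,c,z)
            if 350<p[0]<750 and abs(p[1])<330: print(cam,n,c,s,"cen",p[:2],"box",ray(cam,ctr,z)[:2])
E
```

```text
top cork [236.7 172.9] [227 164  20  19 293] cen [647.1  63.6] box [646.9  64.1]
top cork [276.1 181.3] [267 172  19  20 295] cen [625.8 -21.7] box [625.3 -21.5]
top cork [308.2 188.2] [299 179  19  19 297] cen [608.4 -90.7] box [608.9 -90.4]
top cork [346.  196.5] [337 187  19  20 304] cen [ 587.8 -171.5] box [ 587.7 -171.4]
top red [138.8 276.6] [132 271  13  12  66] cen [430.  271.5] box [430.1 273.2]
top yel [194.4 266.1] [188 261  13  12  88] cen [448.2 154.1] box [447.4 155.1]
top grn [399.2 263.2] [393 257  13  13  87] cen [ 442.1 -272.9] box [ 442.6 -272.6]
top blu [289. 268.] [283 262  13  13 136] cen [438.5 -43.3] box [438.5 -43.4]
side cork [232.7 213.1] [224 207  18  13 166] cen [646.9  64.3] box [647.6  64.4]
side red [277.9 309.6] [271 303  14  12  94] cen [428.7 277. ] box [430.4 275.1]
side yel [294.2 263.6] [288 258  13  11  73] cen [445.1 158.8] box [446.1 157.4]
side grn [356.3 158.7] [352 156  10   6  32] cen [ 439.1 -268. ] box [ 438.7 -269. ]
side blu [329.9 206.2] [325 202  11   8  53] cen [435.7 -38.6] box [436.4 -41.4]
```

Call:
play_rows(
  motion=[
    [[0, 0, 0], [0, 0, -6.5]],
    [[0, 0, 0], [0, 0, -6.5]],
    [[0, 0, 0], [0, 0, -6.5]],
    [[0, 0, 0], [0, 0, -6.5]],
    [[0, 0, 0], [0, 0, -6.5]],
    [[0, 0, 0], [0, 0, -6.5]],
    [[0, 0, 0], [0, 0, -6.5]],
    [[0, 0, 0], [0, 0, -6.5]],
    [[0, 0, 0], [0, 0, -6.5]],
    [[0, 0, 0], [0, 0, -6.6]],
    [[0, 0, 0], [0, 0, 0]],
  ],
  fingers=60,
  squeeze=30,
)

```text
time_s: 1.72
eef_pos: [220.7, -476.4, 196.3]
ee_rot: [0.0, 1.0, 0.002, -0.0]
force: [0.9, -0.4, 0.3]
grip_width: 0.702
```

Call:
play_rows(
  motion=[
    [[22, -20.5, 4], [0, 0, 0]],
    [[22, -20.5, 4], [0, 0, 0]],
    [[22, -20.5, 4], [0, 0, 0]],
    [[22, -20.5, 4], [0, 0, 0]],
    [[22, -20.5, 4], [0, 0, 0]],
    [[22, -20.5, 4], [0, 0, 0]],
    [[22, -20.5, 4], [0, 0, 0]],
    [[22, -20.5, 4], [0, 0, 0]],
    [[22, -20.5, 4], [0, 0, 0]],
    [[22, -20.5, 4], [0, 0, 0]],
    [[0, 0, 0], [0, 0, 0]],
    [[0, 0, 0], [0, 0, 0]],
  ],
)

```text
time_s: 2.72
eef_pos: [441.4, -270.6, 156.1]
ee_rot: [-0.0, 1.0, -0.001, -0.0]
force: [-0.5, 0.2, -0.1]
grip_width: 0.703
```

```bash
cat >> h.py <<'E'
from scipy.spatial.transform import Rotation as Ro
def wray(uv,z,s):
    k=ctrl.get_calibration("wrist");K=np.array(k["K"]);T=np.array(k["tool_from_camera"])
    a=(np.array(uv)-K[:2,2])/K[0,0];th=np.linalg.norm(a)
    d=np.r_[np.sin(th)*a/th,np.cos(th)]
    q=s["ee_rot"];R=Ro.from_quat(np.r_[q[1:],q[0]]).as_matrix()
    o=R@T[:3,3]+s["eef_pos"];d=R@T[:3,:3]@d
    return o+d*(z-o[2])/d[2]
HS={"cork":((8,70,90),(20,255,255),25,300),"red":((0,150,70),(4,255,255),25,80),"yel":((22,130,90),(34,255,255),29,80),"grn":((50,130,60),(75,255,255),33,80),"blu":((100,110,90),(120,255,255),38,80)}
def wlook(name,tag,dz=0):
    s=ctrl.sense();im=ctrl.capture("wrist")[:,:,::-1].copy();cv2.imwrite(f"pics/{tag}.png",im)
    lo,hi,z,a=HS[name];m=cv2.inRange(cv2.cvtColor(im,cv2.COLOR_BGR2HSV),lo,hi);m=cv2.morphologyEx(m,cv2.MORPH_CLOSE,np.ones((5,5)))
    n,_,st,c=cv2.connectedComponentsWithStats(m)
    for i in range(1,n):
        if st[i,4]>=a: b=st[i];print(name,c[i],b,wray(c[i],z+dz,s)[:2],"box",wray((b[0]+(b[2]-1)/2,b[1]+(b[3]-1)/2),z+dz,s)[:2])
    print(s["eef_pos"],s["time_s"])
E
python3 -c "
from h import *
wlook('grn','w1',-2)"
```

```text
grn [276.1 195.5] [263 182  27  28 465] [ 441.7 -272. ] box [ 441.6 -272. ]
[ 441.4 -270.6  156.1] 2.7167
```

View pics/w1.png

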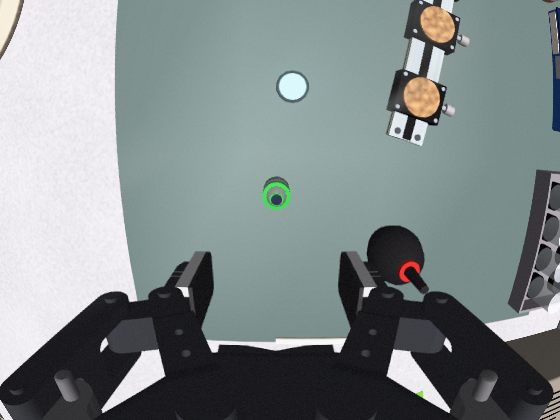

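The wrist view shows the green ring at (276,195), centred between the jaws, and it agrees with the fixed cameras to within 2 mm. I'll descend and grip it.

Call:
play_rows(
  motion=[
    [[0, 1, 20], [0, 0, 0]],
    [[0, 0, 25], [0, 0, 0]],
    [[0, 0, 25], [0, 0, 0]],
    [[0, 0, 25], [0, 0, 0]],
    [[0, 0, 20], [0, 0, 0]],
    [[0, 0, 15], [0, 0, 0]],
    [[0, 0, 10], [0, 0, 0]],
    [[0, 0, 8], [0, 0, 0]],
    [[0, 0, 5], [0, 0, 0]],
    [[0, 0, 0], [0, 0, 0]],
    [[0, 0, 0], [0, 0, 0]],
  ],
)

```text
time_s: 3.68
eef_pos: [441.0, -272.9, 3.8]
ee_rot: [0.0, 1.0, -0.001, 0.0]
force: [-0.6, 0.5, 0.3]
grip_width: 0.7
```

Call:
play_rows(
  motion=[
    [[0, 0, 0], [0, 0, 0]],
    [[0, 0, 0], [0, 0, 0]],
    [[0, 0, 0], [0, 0, 0]],
    [[0, 0, 0], [0, 0, 0]],
    [[0, 0, 0], [0, 0, 0]],
    [[0, 0, 0], [0, 0, 0]],
    [[0, 0, 0], [0, 0, 0]],
    [[0, 0, 0], [0, 0, 0]],
  ],
  fingers=15,
  squeeze=30,
)

```text
time_s: 4.35
eef_pos: [441.2, -272.8, 3.6]
ee_rot: [0.0, 1.0, -0.0, 0.0]
force: [1.2, -0.2, 4.5]
grip_width: 0.179
```

```bash
python3 -c "
from h import *
wlook('grn','w2',-2)
cv2.imwrite('pics/s2.png',cv2.resize(ctrl.capture('side')[100:260,270:470,::-1],None,fx=3,fy=3))
a=cv2.imread('pics/w2.png')[150:380,150:410]
cv2.imwrite('pics/w2z.png',cv2.resize(a,None,fx=2,fy=2))"
```

```text
grn [276.  240.1] [253 231  47  21 580] [ 441.1 -261.5] box [ 441.1 -262. ]
grn [275.8 272.2] [260 262  32  22 221] [ 441.  -279.1] box [ 440.8 -279.2]
[ 441.2 -272.8    3.6] 4.35
```

View pics/w2z.png

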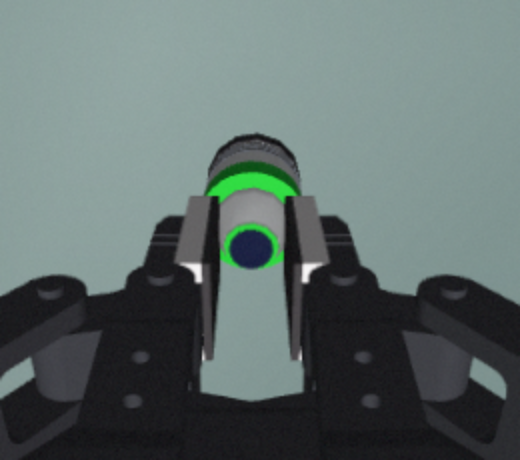

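View pics/s2.png

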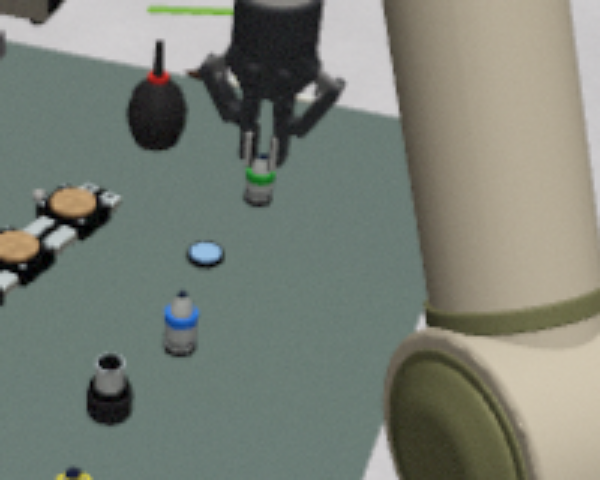

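```bash
cat >> h.py <<'E'
def wproj(X,s):
    k=ctrl.get_calibration("wrist");K=np.array(k["K"]);T=np.array(k["tool_from_camera"])
    q=s["ee_rot"];R=Ro.from_quat(np.r_[q[1:],q[0]]).as_matrix()
    p=R.T@(np.array(X,float)-s["eef_pos"]);c=T[:3,:3].T@(p-T[:3,3])
    n=np.hypot(c[0],c[1]);th=np.arctan2(n,c[2]);return K[:2,2]+K[0,0]*th*c[:2]/n
E
python3 - <<'E'
from h import *
s=ctrl.sense();e=s["eef_pos"]
f=lambda X:(wproj(X,s)-[150,150])*2
print("tcp",f(e))
for z in(0,10,20,30,40): print("left tip inner y+11,-11 at tool height",z,f(e+[-7.6,11,z]),f(e+[-7.6,-11,z]))
for z,r in((0,13.5),(25,13),(33,13),(48,7)): print("obj",z,f([441.3,-272,z]),f([441.3-r,-272,z]))
print(wray((150+251/2,150+248/2),48,s), wray((150+252/2,150+136/2),0,s))
print(s["force"],s["wrist_torque"])
E
```

```text
tcp [252. 183.]
left tip inner y+11,-11 at tool height 0 [225.4 147. ] [226.5 217.5]
left tip inner y+11,-11 at tool height 10 [224.  158.4] [225.3 231.9]
left tip inner y+11,-11 at tool height 20 [222.5 171. ] [223.9 247.8]
left tip inner y+11,-11 at tool height 30 [220.9 185.2] [222.5 265.3]
left tip inner y+11,-11 at tool height 40 [219.  201.1] [220.9 284.9]
obj 0 [252.5 176.1] [206.9 176.1]
obj 25 [252.9 209.8] [202.8 209.7]
obj 33 [253.  222.6] [200.7 222.5]
obj 48 [253.2 249.9] [222.4 249.9]
[ 440.8 -271.5   48. ] [ 441.2 -259.6    0. ]
[2.6 0.5 5.5] [ 0.  -0.3 -0. ]
```

Closing didn't put the pads on the barrel. The opening went to 15 mm, and the projection puts the fingertips about 30–35 mm short of the reported TCP, resting on the barrel's shoulder at z ≈ 33 (upward force about 5 N). The object is upright and in place. I'll open and check the tip offset.

Call:
play_rows(
  motion=[
    [[0, 0, 0], [0, 0, 0]],
    [[0, 0, 0], [0, 0, 0]],
    [[0, 0, 0], [0, 0, 0]],
    [[0, 0, 0], [0, 0, 0]],
    [[0, 0, 0], [0, 0, 0]],
  ],
  fingers=42,
)

```text
time_s: 4.87
eef_pos: [440.6, -272.4, 3.1]
ee_rot: [-0.0, 1.0, -0.0, -0.0]
force: [-0.5, -0.1, 0.2]
grip_width: 0.49
```

```bash
python3 - <<'E'
from h import *
wlook('grn','w3',-2)
a=cv2.imread('pics/w3.png')[150:380,150:410]
cv2.imwrite('pics/w3z.png',cv2.resize(a,None,fx=3,fy=3))
s=ctrl.sense();e=s["eef_pos"];h=s["grip_width"]*85.4/2;print(h*2,s["force"])
for z in(0,10,20,30,40,50): print(z,(wproj(e+[-h,11,z],s)-150)*3)
E
```

```text
grn [277.8 254.5] [ 252  231   53   54 1270] [ 441.5 -268.7] box [ 441.6 -270.3]
[ 440.6 -272.4    3.1] 4.8667
42.15856399815571 [-0.4 -0.1  0.2]
0 [267.6 220.5]
10 [261.8 237.4]
20 [255.3 256.2]
30 [248.1 277.2]
40 [240.1 300.9]
50 [231.  327.6]
```

View pics/w3z.png

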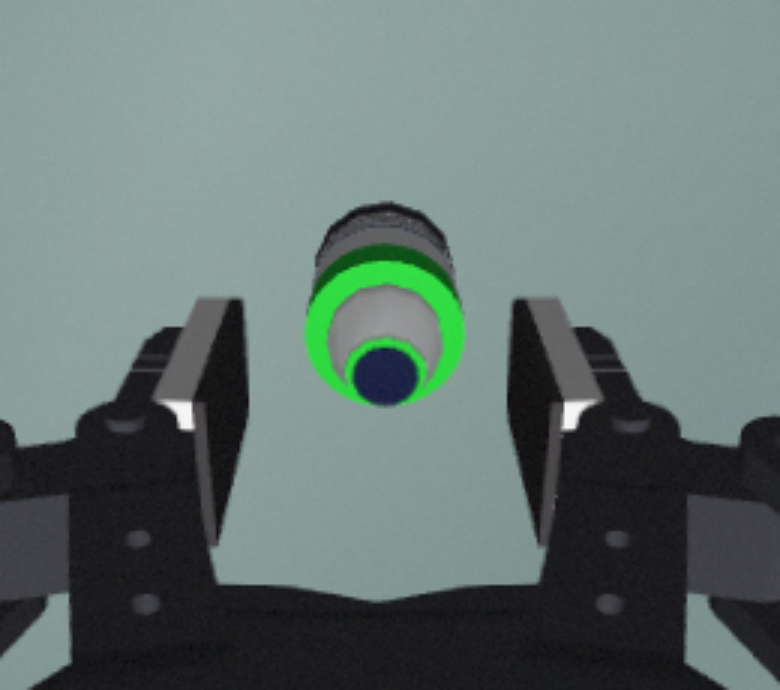

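At 42 mm opening the inner tip corner is at (243,298), which is about 38 mm above the reported TCP. The fingertips really are 30–38 mm behind that point. I'll descend another 26 mm and grip.

Call:
play_rows(
  motion=[
    [[0.5, 0, 6], [0, 0, 0]],
    [[0, 0, 6], [0, 0, 0]],
    [[0, 0, 5], [0, 0, 0]],
    [[0, 0, 5], [0, 0, 0]],
    [[0, 0, 4], [0, 0, 0]],
    [[0, 0, 0], [0, 0, 0]],
    [[0, 0, 0], [0, 0, 0]],
  ],
)

```text
time_s: 5.5
eef_pos: [441.2, -272.5, -22.9]
ee_rot: [-0.0, 1.0, -0.0, -0.0]
force: [0.9, -0.2, 0.3]
grip_width: 0.489
```

Call:
play_rows(
  motion=[
    [[0, 0, 0], [0, 0, 0]],
    [[0, 0, 0], [0, 0, 0]],
    [[0, 0, 0], [0, 0, 0]],
    [[0, 0, 0], [0, 0, 0]],
    [[0, 0, 0], [0, 0, 0]],
    [[0, 0, 0], [0, 0, 0]],
  ],
  fingers=15,
  squeeze=30,
)

```text
time_s: 6.0
eef_pos: [441.5, -272.8, -22.3]
ee_rot: [0.0, 1.0, -0.0, 0.0]
force: [-0.7, -0.3, 6.0]
grip_width: 0.292
```

```bash
python3 - <<'E'
from h import *
wlook('grn','w4',-2)
a=cv2.imread('pics/w4.png')[150:380,150:410]
cv2.imwrite('pics/w4z.png',cv2.resize(a,None,fx=3,fy=3))
s=ctrl.sense();e=s["eef_pos"];h=s["grip_width"]*85.4/2;print(h*2,s["force"])
for z in(20,30,40,50): print(z,(wproj(e+[-h,11,z],s)-150)*3)
E
```

```text
grn [275.5 275.4] [ 246  250   60   60 1617] [ 441.2 -267.6] box [ 441.2 -269.6]
[ 441.5 -272.8  -22.3] 6.0
24.935193876928295 [-0.4  0.1  6.2]
20 [305.3 256.5]
30 [301.1 277.7]
40 [296.4 301.5]
50 [291.1 328.5]
```

View pics/w4z.png

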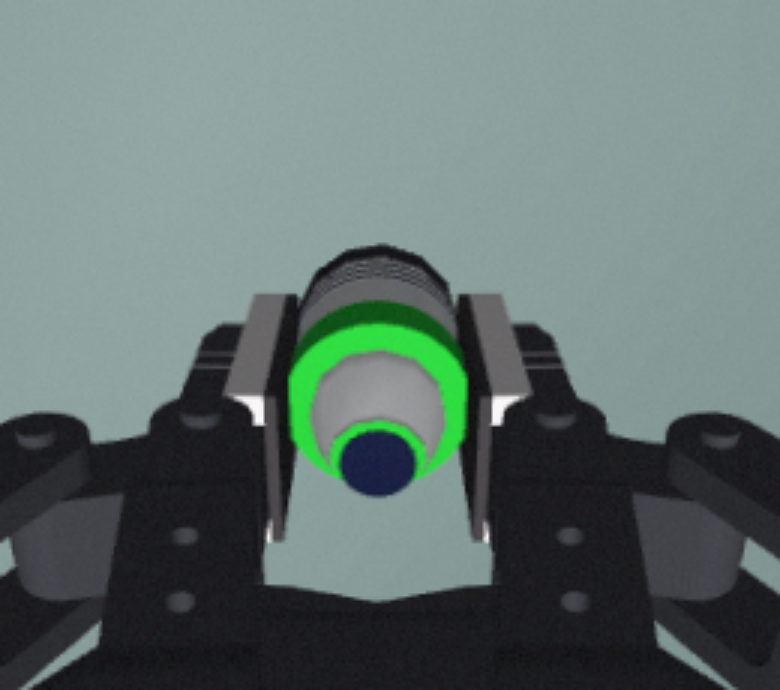

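Gripped at about 25 mm. The barrel is between the pads, tips at z ≈ 14, upright. I'll lift and carry it to pad c.

Call:
play_rows(
  motion=[
    [[0, 0, -3], [0, 0, 0]],
    [[0, 0, -8], [0, 0, 0]],
    [[0, 0, -14], [0, 0, 0]],
    [[0, 0, -20], [0, 0, 0]],
    [[0, 0, -20], [0, 0, 0]],
    [[0, 0, -15], [0, 0, 0]],
    [[10, -10, -10], [0, 0, 0]],
    [[18, -20, 0], [0, 0, 0]],
    [[20, -22, 0], [0, 0, 0]],
    [[20, -22, 0], [0, 0, 0]],
    [[20, -22, 0], [0, 0, 0]],
    [[20, -22, 0], [0, 0, 0]],
    [[20, -22, 0], [0, 0, 0]],
    [[18, -20, 0], [0, 0, 0]],
    [[14, -14, 0], [0, 0, 0]],
    [[7, -8, 0], [0, 0, 0]],
    [[0, 0, 0], [0, 0, 0]],
    [[0, 0, 0], [0, 0, 0]],
  ],
)

```text
time_s: 7.55
eef_pos: [608.0, -91.0, 67.2]
ee_rot: [0.0, 1.0, -0.0, -0.0]
force: [-0.4, -0.4, -0.7]
grip_width: 0.291
```

```bash
python3 - <<'E'
from h import *
s=ctrl.sense();print(s["grip_width"]*85.4)
wlook('cork','w5')
cv2.imwrite('pics/w5z.png',cv2.imread('pics/w5.png')[60:380,100:460])
E
```

```text
24.866838468762865
cork [333.6  11.6] [ 303    0   60   28 1349] [647.2  55.8] box [646.5  54.3]
cork [540.5  81. ] [ 517   48   43   69 2517] [833.5  29.9] box [830.1  28.4]
cork [302.  119.2] [ 272   89   61   61 2928] [625.4 -21. ] box [625.4 -20.8]
cork [276.  213.8] [ 247  189   59   50 2242] [608.  -86.4] box [608.  -86.2]
cork [257.1 320.7] [239 300  37  35 721] [ 592.7 -176.4] box [ 592.7 -172.7]
[608.  -91.   67.2] 7.55
```

View pics/w5z.png

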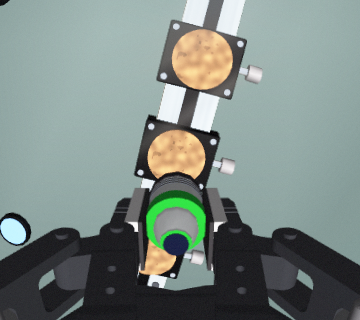

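The green objective is held upright over pad c, centred at x 608, and cork b at (625.4,-21) agrees with the top camera. I'll lower it.

Call:
play_rows(
  motion=[
    [[0, 0, 10], [0, 0, 0]],
    [[0, 0, 15], [0, 0, 0]],
    [[0, 0, 15], [0, 0, 0]],
    [[0, 0, 10], [0, 0, 0]],
    [[0, 0, 6], [0, 0, 0]],
    [[0, 0, 4], [0, 0, 0]],
    [[0, 0, 2], [0, 0, 0]],
    [[0, 0, 1], [0, 0, 0]],
    [[0, 0, 0.5], [0, 0, 0]],
    [[0, 0, 0.5], [0, 0, 0]],
    [[0, 0, 0], [0, 0, 0]],
    [[0, 0, 0], [0, 0, 0]],
  ],
)

```text
time_s: 8.6
eef_pos: [608.6, -90.7, 3.6]
ee_rot: [0.0, 1.0, -0.0, 0.0]
force: [-0.1, -0.4, -1.8]
grip_width: 0.294
```

Call:
play_rows(
  motion=[
    [[0, 0, 0.5], [0, 0, 0]],
    [[0, 0, 0.5], [0, 0, 0]],
    [[0, 0, 0], [0, 0, 0]],
    [[0, 0, 0], [0, 0, 0]],
  ],
)

```text
time_s: 8.93
eef_pos: [608.6, -90.7, 2.7]
ee_rot: [0.0, 1.0, -0.0, 0.0]
force: [-1.2, -0.0, 3.9]
grip_width: 0.286
```

Contact felt, so it's seated. I'll release and rise.

Call:
play_rows(
  motion=[
    [[0, 0, 0], [0, 0, 0]],
    [[0, 0, 0], [0, 0, 0]],
    [[0, 0, 0], [0, 0, 0]],
    [[0, 0, 0], [0, 0, 0]],
    [[0, 0, 0], [0, 0, 0]],
    [[0, 0, -10], [0, 0, 0]],
    [[0, 0, -20], [0, 0, 0]],
    [[0, 0, -25], [0, 0, 0]],
    [[0, 0, -25], [0, 0, 0]],
    [[0, 0, -20], [0, 0, 0]],
    [[0, 0, -10], [0, 0, 0]],
    [[0, 0, 0], [0, 0, 0]],
  ],
  fingers=45,
)

```text
time_s: 9.93
eef_pos: [609.5, -91.0, 115.0]
ee_rot: [0.001, 1.0, -0.0, 0.002]
force: [0.6, -0.5, -0.5]
grip_width: 0.526
```

```bash
python3 - <<'E'
from h import *
wlook('grn','w6',25)
wlook('cork','w6')
cv2.imwrite('pics/w6z.png',cv2.imread('pics/w6.png')[60:380,100:460])
E
```

```text
grn [491.  225.3] [ 471  127   42  174 1430] [ 802.7 -102.8] box [800.8 -91.8]
grn [273.9 211.3] [257 194  35  36 649] [608.3 -89. ] box [608.4 -89.1]
[609.5 -91.  115. ] 9.9333
cork [322.2  20.4] [ 298    0   50   43 1764] [646.9  63.7] box [647.1  63.2]
cork [507.3  84.7] [ 482   55   54   60 2391] [832.2  28.5] box [833.8  29. ]
cork [296.4 119.8] [ 271   95   52   51 2027] [625.5 -21. ] box [625.6 -21.1]
cork [274.4 193.3] [251 178  49  41 748] [607.7 -81.8] box [608.2 -85.8]
cork [252.8 286.4] [ 231  267   44   39 1371] [ 587.5 -169.4] box [ 587.2 -169. ]
[608.7 -90.8 113. ] 9.9833
```

View pics/w6z.png

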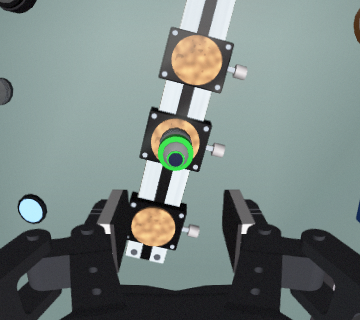

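Green stands on pad c at (608.3,-89) against the pad centre at (608.3,-90.5). Before taking the tall blue one I'll check the palm clearance: the palm edge is at (276,350).

```bash
python3 - <<'E'
from h import *
s=ctrl.sense();e=s["eef_pos"]
for h in(60,73,90,106,115): print(h,[wproj(e+[0,y,h],s) for y in(43,38,30,0)])
E
```

```text
60 [array([276. , 190.6]), array([276. , 203.8]), array([276. , 224.4]), array([276.1, 293.6])]
73 [array([276. , 198.9]), array([276.1, 213.6]), array([276.1, 236.2]), array([276.2, 310.7])]
90 [array([276.1, 213.3]), array([276.1, 230.3]), array([276.1, 256.3]), array([276.2, 338.3])]
106 [array([276.2, 232.5]), array([276.2, 252.5]), array([276.2, 282.3]), array([276.3, 371. ])]
115 [array([276.2, 247.1]), array([276.3, 269.1]), array([276.3, 301.4]), array([276.4, 393.1])]
```

Call:
play_rows(
  motion=[
    [[-10, -3, 0], [0, 0, 0]],
    [[-20, -6, 0], [0, 0, 0]],
    [[-25, -7, 0], [0, 0, 0]],
    [[-25, -7, 0], [0, 0, 0]],
    [[-25, -7, 0], [0, 0, 0]],
    [[-25, -7, 0], [0, 0, 0]],
    [[-22, -6, 0], [0, 0, 0]],
    [[-14, -4, 0], [0, 0, 0]],
    [[-5, -2, 0], [0, 0, 0]],
    [[0, 0, 0], [0, 0, 0]],
  ],
)

```text
time_s: 10.87
eef_pos: [436.6, -41.1, 111.6]
ee_rot: [-0.0, 1.0, -0.0, -0.001]
force: [0.3, -0.9, -0.4]
grip_width: 0.528
```

```bash
python3 -c "
from h import *
wlook('blu','w7')"
```

```text
blu [277.5 209. ] [261 192  34  34 615] [437.8 -41.7] box [437.8 -41.3]
[436.6 -41.1 111.6] 10.8667
```

Palm is at least 95 mm above the TCP, so it clears. Blue is at (437.8,-41.5), so I'll descend.

Call:
play_rows(
  motion=[
    [[1, 0, 15], [0, 0, 0]],
    [[0, 0, 25], [0, 0, 0]],
    [[0, 0, 25], [0, 0, 0]],
    [[0, 0, 20], [0, 0, 0]],
    [[0, 0, 15], [0, 0, 0]],
    [[0, 0, 12], [0, 0, 0]],
    [[0, 0, 10], [0, 0, 0]],
    [[0, 0, 6], [0, 0, 0]],
    [[0, 0, 4], [0, 0, 0]],
    [[0, 0, 0], [0, 0, 0]],
  ],
)

```text
time_s: 11.75
eef_pos: [438.6, -41.6, -20.4]
ee_rot: [-0.0, 1.0, -0.0, -0.001]
force: [-0.1, 0.6, -0.1]
grip_width: 0.527
```

Call:
play_rows(
  motion=[
    [[0, 0, 0], [0, 0, 0]],
    [[0, 0, 0], [0, 0, 0]],
    [[0, 0, 0], [0, 0, 0]],
    [[0, 0, 0], [0, 0, 0]],
    [[0, 0, 0], [0, 0, 0]],
    [[0, 0, 0], [0, 0, 0]],
  ],
  fingers=15,
  squeeze=30,
)

```text
time_s: 12.25
eef_pos: [439.0, -41.7, -19.2]
ee_rot: [0.0, 1.0, -0.0, 0.001]
force: [-0.6, -0.6, 6.2]
grip_width: 0.293
```

Call:
play_rows(
  motion=[
    [[0, 0, -3], [0, 0, 0]],
    [[0, 0, -8], [0, 0, 0]],
    [[0, 0, -14], [0, 0, 0]],
    [[0, 0, -20], [0, 0, 0]],
    [[0, 0, -25], [0, 0, 0]],
    [[0, 0, -20], [0, 0, 0]],
    [[5, 5, -13], [0, 0, 0]],
    [[14, 12, -7], [0, 0, 0]],
    [[20, 17.5, 0], [0, 0, 0]],
    [[22, 19, 0], [0, 0, 0]],
    [[22, 19, 0], [0, 0, 0]],
    [[22, 19, 0], [0, 0, 0]],
    [[20, 17.5, 0], [0, 0, 0]],
    [[14, 12, 0], [0, 0, 0]],
    [[7, 6, 0], [0, 0, 0]],
    [[3, 2.5, 0], [0, 0, 0]],
    [[0, 0, 0], [0, 0, 0]],
  ],
)

```text
time_s: 13.67
eef_pos: [587.3, -171.3, 90.2]
ee_rot: [-0.0, 1.0, -0.001, -0.0]
force: [0.3, -1.1, -0.8]
grip_width: 0.293
```

```bash
python3 -c "
from h import *
wlook('cork','w8')
wlook('blu','w8')
s=ctrl.sense();print(s['grip_width']*85.4,s['eef_pos'])"
```

```text
cork [326.3  19.4] [ 299    0   55   43 1962] [625.1 -23.2] box [624.9 -24.6]
cork [539.1  11.3] [ 513    0   47   28 1011] [841.9  27.9] box [836.7  24. ]
cork [297.1 108.5] [276  78  56  54 942] [603.  -93.2] box [607.7 -90.1]
cork [276.1 209.5] [ 250  185   53   50 2128] [ 587.5 -170. ] box [ 587.4 -170. ]
[ 587.3 -171.3   90.2] 13.6667
blu [521.  133.9] [ 504   46   27  180 2162] [798.4 -98.7] box [ 793.5 -100.6]
blu [275.4 280.7] [ 245  256   62   60 1656] [ 586.5 -224.3] box [ 586.5 -228.7]
[ 587.  -170.8   90.3] 13.7167
24.91958946393162 [ 586.8 -170.6   90.4]
```

Call:
play_rows(
  motion=[
    [[0, 0, 10], [0, 0, 0]],
    [[0, 0, 18], [0, 0, 0]],
    [[0, 0, 18], [0, 0, 0]],
    [[0, 0, 14], [0, 0, 0]],
    [[0, 0, 10], [0, 0, 0]],
    [[0, 0, 6], [0, 0, 0]],
    [[0, 0, 4], [0, 0, 0]],
    [[0, 0, 2], [0, 0, 0]],
    [[0, 0, 1], [0, 0, 0]],
    [[0, 0, 0.5], [0, 0, 0]],
    [[0, 0, 0.5], [0, 0, 0]],
    [[0, 0, 0], [0, 0, 0]],
    [[0, 0, 0], [0, 0, 0]],
  ],
)

```text
time_s: 14.85
eef_pos: [587.5, -171.2, 6.6]
ee_rot: [0.0, 1.0, -0.0, 0.0]
force: [0.9, -0.6, -0.9]
grip_width: 0.288
```

Call:
play_rows(
  motion=[
    [[0, 0, 0.5], [0, 0, 0]],
    [[0, 0, 0.5], [0, 0, 0]],
    [[0, 0, 0], [0, 0, 0]],
    [[0, 0, 0], [0, 0, 0]],
  ],
)

```text
time_s: 15.18
eef_pos: [587.6, -171.3, 5.8]
ee_rot: [0.0, 1.0, -0.0, 0.0]
force: [-2.1, 0.2, 5.2]
grip_width: 0.289
```

Call:
play_rows(
  motion=[
    [[0, 0, 0], [0, 0, 0]],
    [[0, 0, 0], [0, 0, 0]],
    [[0, 0, 0], [0, 0, 0]],
    [[0, 0, 0], [0, 0, 0]],
    [[0, 0, 0], [0, 0, 0]],
    [[0, 0, -10], [0, 0, 0]],
    [[0, 0, -20], [0, 0, 0]],
    [[0, 0, -25], [0, 0, 0]],
    [[0, 0, -25], [0, 0, 0]],
    [[0, 0, -20], [0, 0, 0]],
    [[0, 0, -10], [0, 0, 0]],
    [[0, 0, 0], [0, 0, 0]],
  ],
  fingers=45,
)

```text
time_s: 16.18
eef_pos: [588.4, -171.6, 118.0]
ee_rot: [0.001, 1.0, -0.0, 0.002]
force: [-0.5, -0.5, 0.1]
grip_width: 0.523
```

```bash
python3 -c "
from h import *
wlook('blu','w9',25)
wlook('grn','w9',25)"
```

```text
blu [503.8 129. ] [ 489   49   22  167 1271] [781.5 -97.5] box [ 776.7 -100.6]
blu [274.  213.7] [256 196  37  37 663] [ 587.2 -170.8] box [ 587.2 -171.1]
[ 588.4 -171.6  118. ] 16.1833
grn [517.6 149.9] [ 503   46   26  178 1734] [ 801.8 -113.8] box [ 797.7 -100.3]
grn [305.2 103.6] [286  87  37  35 694] [608.7 -89.8] box [607.9 -90.2]
[ 587.6 -171.3  115.9] 16.2333
```

Call:
play_rows(
  motion=[
    [[-6, -14, 0], [0, 0, 0]],
    [[-10, -23, 0], [0, 0, 0]],
    [[-12, -28, 0], [0, 0, 0]],
    [[-12, -28, 0], [0, 0, 0]],
    [[-12, -28, 0], [0, 0, 0]],
    [[-12, -28, 0], [0, 0, 0]],
    [[-12, -28, 0], [0, 0, 0]],
    [[-12, -28, 0], [0, 0, 0]],
    [[-12, -28, 0], [0, 0, 0]],
    [[-12, -28, 0], [0, 0, 0]],
    [[-12, -28, 0], [0, 0, 0]],
    [[-11, -20, 0], [0, 0, 0]],
    [[-8, -11, 0], [0, 0, 0]],
    [[-4, -5, 0], [0, 0, 0]],
    [[-3, -2, 0], [0, 0, 0]],
    [[0, 0, 0], [0, 0, 0]],
    [[0, 0, 0], [0, 0, 0]],
  ],
)

```text
time_s: 17.7
eef_pos: [437.9, 155.3, 115.0]
ee_rot: [0.0, 1.0, -0.001, -0.0]
force: [0.8, -0.6, -0.2]
grip_width: 0.526
```

```bash
python3 -c "
from h import *
wlook('yel','w10')"
```

```text
yel [286.3 200.6] [271 186  32  32 669] [446.5 158.5] box [446.7 157.8]
[437.9 155.3 115. ] 17.7
```

Blue and green stand well. Yellow is at (446.7,157).

Call:
play_rows(
  motion=[
    [[9, -1.5, 15], [0, 0, 0]],
    [[0, 0, 25], [0, 0, 0]],
    [[0, 0, 25], [0, 0, 0]],
    [[0, 0, 23], [0, 0, 0]],
    [[0, 0, 18], [0, 0, 0]],
    [[0, 0, 14], [0, 0, 0]],
    [[0, 0, 10], [0, 0, 0]],
    [[0, 0, 7], [0, 0, 0]],
    [[0, 0, 4], [0, 0, 0]],
    [[0, 0, 0], [0, 0, 0]],
  ],
)

```text
time_s: 18.58
eef_pos: [446.7, 157.2, -26.0]
ee_rot: [0.0, 1.0, -0.001, -0.0]
force: [-0.1, -0.4, 0.6]
grip_width: 0.528
```

Call:
play_rows(
  motion=[
    [[0, 0, 0], [0, 0, 0]],
    [[0, 0, 0], [0, 0, 0]],
    [[0, 0, 0], [0, 0, 0]],
    [[0, 0, 0], [0, 0, 0]],
    [[0, 0, 0], [0, 0, 0]],
    [[0, 0, 0], [0, 0, 0]],
  ],
  fingers=15,
  squeeze=30,
)

```text
time_s: 19.08
eef_pos: [447.2, 157.5, -25.0]
ee_rot: [-0.0, 1.0, -0.0, 0.001]
force: [-0.9, -0.9, 6.8]
grip_width: 0.29
```

Call:
play_rows(
  motion=[
    [[0, 0, -3], [0, 0, 0]],
    [[0, 0, -8], [0, 0, 0]],
    [[0, 0, -14], [0, 0, 0]],
    [[0, 0, -20], [0, 0, 0]],
    [[0, 0, -25], [0, 0, 0]],
    [[0, 0, -20], [0, 0, 0]],
    [[6, 6, -13], [0, 0, 0]],
    [[14, 14, -7], [0, 0, 0]],
    [[21, 21, 0], [0, 0, 0]],
    [[22, 22, 0], [0, 0, 0]],
    [[22, 22, 0], [0, 0, 0]],
    [[22, 22, 0], [0, 0, 0]],
    [[22, 22, 0], [0, 0, 0]],
    [[21, 21, 0], [0, 0, 0]],
    [[15, 15, 0], [0, 0, 0]],
    [[9, 9, 0], [0, 0, 0]],
    [[4.5, 4.5, 0], [0, 0, 0]],
    [[0, 0, 0], [0, 0, 0]],
    [[0, 0, 0], [0, 0, 0]],
  ],
)

```text
time_s: 20.67
eef_pos: [624.6, -20.7, 84.4]
ee_rot: [-0.0, 1.0, -0.0, -0.0]
force: [-0.3, 0.1, -0.6]
grip_width: 0.286
```

```bash
python3 -c "
from h import *
wlook('cork','w11')
s=ctrl.sense();print(s['grip_width']*85.4,s['eef_pos'])"
```

```text
cork [307.1  98.8] [ 279   71   57   56 2525] [647.   64.4] box [646.9  64.6]
cork [511.  169.7] [ 483  137   61   68 3021] [833.6  18.6] box [836.4  18. ]
cork [277.2 212. ] [ 250  186   55   52 2227] [625.5 -19.7] box [625.4 -19.3]
[624.6 -20.7  84.4] 20.6667
25.11816440903376 [624.4 -20.4  84.5]
```

Call:
play_rows(
  motion=[
    [[1, 0.5, 10], [0, 0, 0]],
    [[0, 0, 18], [0, 0, 0]],
    [[0, 0, 18], [0, 0, 0]],
    [[0, 0, 14], [0, 0, 0]],
    [[0, 0, 9], [0, 0, 0]],
    [[0, 0, 6], [0, 0, 0]],
    [[0, 0, 4], [0, 0, 0]],
    [[0, 0, 2], [0, 0, 0]],
    [[0, 0, 1], [0, 0, 0]],
    [[0, 0, 0.5], [0, 0, 0]],
    [[0, 0, 0.5], [0, 0, 0]],
    [[0, 0, 0], [0, 0, 0]],
    [[0, 0, 0], [0, 0, 0]],
  ],
)

```text
time_s: 21.8
eef_pos: [626.2, -21.8, 1.6]
ee_rot: [0.0, 1.0, -0.0, 0.0]
force: [-0.6, -0.4, -1.1]
grip_width: 0.291
```

Call:
play_rows(
  motion=[
    [[0, 0, 0.5], [0, 0, 0]],
    [[0, 0, 0.5], [0, 0, 0]],
    [[0, 0, 0.4], [0, 0, 0]],
    [[0, 0, 0], [0, 0, 0]],
    [[0, 0, 0], [0, 0, 0]],
  ],
)

```text
time_s: 22.22
eef_pos: [626.0, -21.7, 0.1]
ee_rot: [0.0, 1.0, -0.0, 0.0]
force: [-2.3, -0.6, 1.1]
grip_width: 0.291
```

Call:
play_rows(
  motion=[
    [[0, 0, 0.4], [0, 0, 0]],
    [[0, 0, 0], [0, 0, 0]],
    [[0, 0, 0], [0, 0, 0]],
  ],
)

```text
time_s: 22.47
eef_pos: [626.1, -21.7, 0.1]
ee_rot: [0.0, 1.0, -0.0, 0.0]
force: [-1.8, 0.6, 5.9]
grip_width: 0.288
```

Call:
play_rows(
  motion=[
    [[0, 0, 0], [0, 0, 0]],
    [[0, 0, 0], [0, 0, 0]],
    [[0, 0, 0], [0, 0, 0]],
    [[0, 0, 0], [0, 0, 0]],
    [[0, 0, 0], [0, 0, 0]],
    [[0, 0, -10], [0, 0, 0]],
    [[0, 0, -20], [0, 0, 0]],
    [[0, 0, -25], [0, 0, 0]],
    [[0, 0, -25], [0, 0, 0]],
    [[0, 0, -20], [0, 0, 0]],
    [[0, 0, -12], [0, 0, 0]],
    [[0, 0, 0], [0, 0, 0]],
  ],
  fingers=45,
)

```text
time_s: 23.47
eef_pos: [627.5, -22.0, 115.3]
ee_rot: [0.001, 1.0, -0.0, 0.003]
force: [0.5, -0.2, 0.8]
grip_width: 0.528
```

```bash
python3 -c "
from h import *
wlook('yel','w12',25)"
```

```text
yel [273.1 210.9] [256 194  35  36 731] [625.7 -20.8] box [625.6 -21.2]
[627.5 -22.  115.3] 23.4667
```

Call:
play_rows(
  motion=[
    [[-8, -12, 0], [0, 0, 0]],
    [[-14, -20, 0], [0, 0, 0]],
    [[-18, -26, 0], [0, 0, 0]],
    [[-18, -26, 0], [0, 0, 0]],
    [[-18, -26, 0], [0, 0, 0]],
    [[-18, -26, 0], [0, 0, 0]],
    [[-18, -26, 0], [0, 0, 0]],
    [[-18, -26, 0], [0, 0, 0]],
    [[-18, -26, 0], [0, 0, 0]],
    [[-18, -26, 0], [0, 0, 0]],
    [[-12, -24, 0], [0, 0, 0]],
    [[-10, -18, 0], [0, 0, 0]],
    [[-5, -9, 0], [0, 0, 0]],
    [[-3, -4, 0], [0, 0, 0]],
    [[0, 0, 0], [0, 0, 0]],
    [[0, 0, 0], [0, 0, 0]],
  ],
)

```text
time_s: 24.85
eef_pos: [430.6, 272.8, 111.2]
ee_rot: [0.0, 1.0, -0.001, -0.0]
force: [0.6, -0.3, -0.4]
grip_width: 0.528
```

```bash
python3 -c "
from h import *
wlook('red','w13')"
```

```text
red [374.8   1.8] [323   0  85   8 322] [513.7 448.1] box [505.  445.4]
red [276.  198.7] [260 185  32  32 474] [430.7 277.5] box [430.3 276. ]
[430.6 272.8 111.2] 24.85
```

Call:
play_rows(
  motion=[
    [[0, -2.5, 15], [0, 0, 0]],
    [[0, 0, 25], [0, 0, 0]],
    [[0, 0, 25], [0, 0, 0]],
    [[0, 0, 22], [0, 0, 0]],
    [[0, 0, 18], [0, 0, 0]],
    [[0, 0, 14], [0, 0, 0]],
    [[0, 0, 10], [0, 0, 0]],
    [[0, 0, 7], [0, 0, 0]],
    [[0, 0, 4], [0, 0, 0]],
    [[0, 0, 0], [0, 0, 0]],
  ],
)

```text
time_s: 25.73
eef_pos: [430.3, 275.7, -28.8]
ee_rot: [0.0, 1.0, -0.001, -0.0]
force: [0.4, 0.0, 0.4]
grip_width: 0.531
```

Call:
play_rows(
  motion=[
    [[0, 0, 0], [0, 0, 0]],
    [[0, 0, 0], [0, 0, 0]],
    [[0, 0, 0], [0, 0, 0]],
    [[0, 0, 0], [0, 0, 0]],
    [[0, 0, 0], [0, 0, 0]],
    [[0, 0, 0], [0, 0, 0]],
  ],
  fingers=15,
  squeeze=30,
)

```text
time_s: 26.23
eef_pos: [430.8, 276.1, -27.7]
ee_rot: [-0.0, 1.0, -0.0, 0.001]
force: [-0.7, -1.8, 7.0]
grip_width: 0.287
```

Call:
play_rows(
  motion=[
    [[0, 0, -3], [0, 0, 0]],
    [[0, 0, -8], [0, 0, 0]],
    [[0, 0, -14], [0, 0, 0]],
    [[0, 0, -20], [0, 0, 0]],
    [[0, 0, -25], [0, 0, 0]],
    [[0, 0, -20], [0, 0, 0]],
    [[6, 6, -13], [0, 0, 0]],
    [[14, 14, -7], [0, 0, 0]],
    [[22, 21.5, 0], [0, 0, 0]],
    [[24, 23.5, 0], [0, 0, 0]],
    [[24, 23.5, 0], [0, 0, 0]],
    [[24, 23.5, 0], [0, 0, 0]],
    [[24, 23.5, 0], [0, 0, 0]],
    [[24, 23, 0], [0, 0, 0]],
    [[22, 21.5, 0], [0, 0, 0]],
    [[17, 16, 0], [0, 0, 0]],
    [[10, 10, 0], [0, 0, 0]],
    [[5.5, 5.5, 0], [0, 0, 0]],
    [[0, 0, 0], [0, 0, 0]],
    [[0, 0, 0], [0, 0, 0]],
  ],
)

```text
time_s: 27.9
eef_pos: [646.0, 64.8, 81.5]
ee_rot: [-0.0, 1.0, -0.0, -0.0]
force: [-0.1, -0.2, -1.0]
grip_width: 0.29
```

```bash
python3 -c "
from h import *
wlook('cork','w14')
s=ctrl.sense();print(s['grip_width']*85.4,s['eef_pos'])"
```

```text
cork [277.3 213. ] [ 250  187   55   53 2283] [647.1  65.8] box [646.8  65.8]
cork [475.3 275.5] [ 445  244   63   66 2873] [831.2   4.6] box [832.4   3.5]
[646.   64.8  81.5] 27.9
24.67685571190245 [645.9  65.2  81.6]
```

Call:
play_rows(
  motion=[
    [[0.5, 0.5, 10], [0, 0, 0]],
    [[0, 0, 18], [0, 0, 0]],
    [[0, 0, 18], [0, 0, 0]],
    [[0, 0, 14], [0, 0, 0]],
    [[0, 0, 9], [0, 0, 0]],
    [[0, 0, 6], [0, 0, 0]],
    [[0, 0, 4], [0, 0, 0]],
    [[0, 0, 2], [0, 0, 0]],
    [[0, 0, 1], [0, 0, 0]],
    [[0, 0, 0.5], [0, 0, 0]],
    [[0, 0, 0.5], [0, 0, 0]],
    [[0, 0, 0], [0, 0, 0]],
    [[0, 0, 0], [0, 0, 0]],
  ],
)

```text
time_s: 29.03
eef_pos: [647.2, 63.7, -1.2]
ee_rot: [0.0, 1.0, -0.0, 0.0]
force: [-0.7, -0.4, 0.0]
grip_width: 0.285
```

Call:
play_rows(
  motion=[
    [[0, 0, 0.5], [0, 0, 0]],
    [[0, 0, 0.4], [0, 0, 0]],
    [[0, 0, 0], [0, 0, 0]],
    [[0, 0, 0], [0, 0, 0]],
  ],
)

```text
time_s: 29.37
eef_pos: [647.1, 63.8, -2.4]
ee_rot: [-0.0, 1.0, -0.0, -0.0]
force: [0.1, 1.6, -0.7]
grip_width: 0.29
```

Call:
play_rows(
  motion=[
    [[0, 0, 0.5], [0, 0, 0]],
    [[0, 0, 0.3], [0, 0, 0]],
    [[0, 0, 0], [0, 0, 0]],
    [[0, 0, 0], [0, 0, 0]],
  ],
)

```text
time_s: 29.7
eef_pos: [647.2, 63.8, -2.7]
ee_rot: [0.0, 1.0, -0.0, 0.0]
force: [-3.5, 0.7, 4.8]
grip_width: 0.294
```

Seated. I'll release, rise and retract for a last check.

Call:
play_rows(
  motion=[
    [[0, 0, 0], [0, 0, 0]],
    [[0, 0, 0], [0, 0, 0]],
    [[0, 0, 0], [0, 0, 0]],
    [[0, 0, 0], [0, 0, 0]],
    [[0, 0, 0], [0, 0, 0]],
    [[0, 0, -10], [0, 0, 0]],
    [[0, 0, -20], [0, 0, 0]],
    [[0, 0, -25], [0, 0, 0]],
    [[0, 0, -25], [0, 0, 0]],
    [[0, 0, -25], [0, 0, 0]],
    [[0, 0, -20], [0, 0, 0]],
    [[-20, 0, -15], [0, 0, 0]],
    [[-25, 0, -10], [0, 0, 0]],
    [[-35, 0, 0], [0, 0, 0]],
    [[-35, 0, 0], [0, 0, 0]],
    [[-35, 0, 0], [0, 0, 0]],
    [[-30, 0, 0], [0, 0, 0]],
    [[-20, 0, 0], [0, 0, 0]],
    [[-10, 0, 0], [0, 0, 0]],
    [[0, 0, 0], [0, 0, 0]],
  ],
  fingers=45,
)

```text
time_s: 31.37
eef_pos: [435.8, 64.1, 147.8]
ee_rot: [0.0, 1.0, -0.0, 0.0]
force: [0.0, -0.4, -0.0]
grip_width: 0.522
```

```bash
python3 - <<'E'
from h import *
a=ctrl.capture("top")[:,:,::-1][130:330,60:460];b=ctrl.capture("side")[:,:,::-1][120:370,130:430]
cv2.imwrite("pics/end.png",np.vstack([cv2.resize(a,(600,300)),cv2.resize(b,(360,300)) if 0 else cv2.copyMakeBorder(cv2.resize(b,(360,300)),0,0,0,240,0)]))
for n in("nosepiece","eyepiece"): print(n,[np.array(d["position"])*[560,420] for d in ctrl.spot_in("top",n)][:2])
for n in("red","yel","grn","blu"): wlook(n,"w15",25)
E
```

```text
nosepiece [array([102.1, 207.5]), array([347.1, 195.5])]
eyepiece []
red [477.9 200.5] [469 189  23  27 334] [640.   65.2] box [643.   63.7]
[438.   63.8 147.1] 31.5667
yel [451.2 279.4] [441 268  24  26 304] [620.5 -18.4] box [622.6 -19.9]
[437.8  63.9 146.9] 31.6167
grn [539.9 328.1] [522 276  38  90 767] [ 798.7 -110.3] box [792.8 -96.6]
[437.7  63.9 146.7] 31.6667
blu [540.2 296.9] [516 249  44 107 529] [766.3 -53.3] box [764.  -60.3]
[437.5  63.9 146.7] 31.7167
```

View pics/end.png

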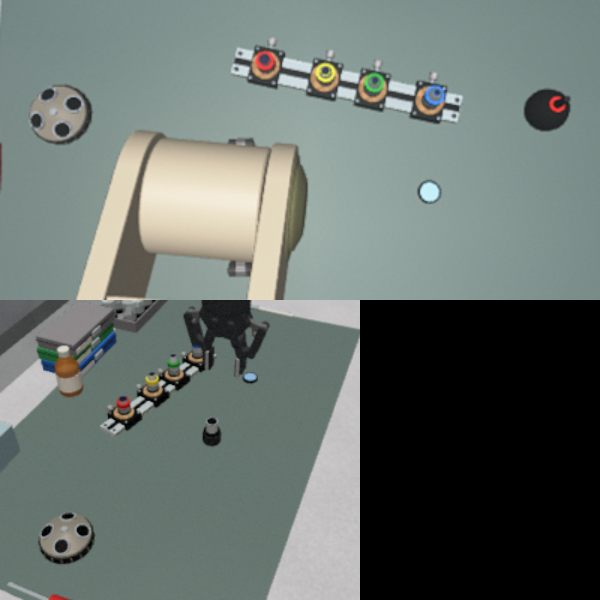

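The final view shows all four upright on their pads: red, yellow, green and blue starting from the nosepiece. The eyepiece and nosepiece haven't visibly moved, and the gripper is clear.

```bash
python3 -c "
from rig import ctrl
print(ctrl.finish_job(), ctrl.sense()['time_s'])"
```

```text
the job is handed in; nothing more can be done
the job is handed in; nothing more can be done
```

The four objectives are standing upright on the cork pads. From the nosepiece's end (+y) they run red on a, yellow on b, green on c and blue on d. I handed the job in at about 32 s; it reported no verdict.

**Placement:** looking straight down from the wrist camera after release, green, blue and yellow were each about 1–2 mm from their pad centres. I checked red only in the final overview and in a slanted wrist view. The wrist view put it about 4 mm off, which is within the 10 mm limit but less certain.

**First grasp:** the fingertips sit about 37 mm behind the reported TCP at grasp opening. So my first close on green rested lightly on its shoulder, with about 5 N upward. I opened, went lower and gripped it again; it stayed upright.

**Nosepiece and eyepiece:** both look unmoved in the final pictures. The network placed the nosepiece 4 pixels (about 8 mm) from its first reading, which I take as detection noise. It didn't find the eyepiece because the arm hid it from the top camera. The side view shows the eyepiece standing, but I didn't measure its position.

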